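# Secure the clamped sample cell and show it to the inspection camera

### The job

Turn the turnbutton on the cell carrier fully down over the clamp frame, so that the cell cannot drop out; then take the carrier out of its loading stand and hold it still in front of the inspection camera, upright with the tab at the top, its face squarely to the lens and the middle of the frame opening on the lens axis 120 mm from the lens. Finish while holding it there, with nothing but the gripper carrying it; keep the frame shut and the cell in place, do not knock the camera, and leave the other things on the table where they are.

Things in the scene. Friction and masses are not known exactly. Their poses are not given: they have to be found in the camera images.
- carrier: loose aluminium plate, 62 mm wide, 4 thick, 146 long, 0.3 kg with cell; grip tab on top, cell, frame and turnbutton on its face. Origin: bottom edge, mid width, front surface. z from foot to tab, -x out of the face. Starts in the stand leaning back 25 degrees (+z up and back); lift it out along its own z, 40 mm or more (side guides 30 mm high, 1 mm clear each side)
- grip_tab (a point): middle of the carrier's grip tab, 172 mm above its foot and 2 mm behind its front surface; axes as the carrier. The tab is 20 mm wide (y), 10 mm thick (x) and stands 46 mm above the plate, 20 mm of it above this point; gripped here across its width the fingers are clear. The stand's back rest ends 64 mm below this point
- cell_window (a point): point that the camera has to see: on the axis of the cell, in the middle of the clamp frame's opening, 40 mm above the carrier's foot (132 mm below grip_tab), 16 mm in front of the plate; axes as the carrier
- turnbutton (a joint): dark steel bar 30 x 11 x 4 mm on the carrier's face, turning about a post (axis along the carrier's x) at y = +24, z = 84 mm of the carrier. rad: 0 = secured (hard stop), bar pointing down the plate over the clamp frame's upper rail; 1.57 = open, bar pointing sideways off the plate (+y). Held by friction (under 1 N at the pin), stays where left
- turn_pin (a point): middle of the turnbutton's finger pin: steel, 10 mm thick, 24 mm long, standing out along the carrier's -x. This point is at x = -44, y = 24 + 20 sin q, z = 84 - 20 cos q (mm, carrier axes, q = turnbutton value), 12 mm from the free end, 10 mm before the bar, 13 mm before the cell nut, 15 mm before the frame. Pinched by the fingertips, the pin can be led along this circle
- clamp_frame (a joint): hinged steel frame over the cell, hinge at the carrier's foot, 60 mm wide, its top 73 mm above the foot, opening 30 x 37 mm. rad: 0 = shut, growing as it falls open to the front. It starts shut by its weight alone; secured it lifts at most 0.03; unsecured it falls open and lets the cell go when the carrier is held upright
- sample_cell: sample cell: steel hexagon head (27 x 30 mm, 53 mm long) at the top and grey stem (16 mm thick, 68 mm long), loose in the carrier's channel behind the clamp frame. Origin: bottom end of the stem; z along it to the head
- stand: loading stand of bare aluminium, fixed, 135 x 100 mm base, inclined shelf and back rest on which the carrier leans. Origin: on the table under it; -x is the side to which the carrier's face looks
- camera_stand: base and column (16 mm thick, top 257 mm above the table) of the inspection camera, fixed. Origin: at the foot of the column; +x is the direction in which the camera looks
- lens (a point): centre of the front of the inspection camera's lens (black barrel 32 mm across, grey housing 38 x 38 mm behind it, clamped to the column at a height that differs each time, 145 to 195 mm above the table). +x: the level direction in which it looks; z up
- view_point (a point): the point 120 mm straight in front of the lens, on its axis, in the air, where the middle of the frame opening (cell_window) belongs; axes as the lens
- red_cap_large: loose red round cap, open side up, 44 mm across, 16 mm high, lying on the table; leave it alone. Origin: middle of its underside
- red_cap_small: loose red round cap, open side up, 36 mm across, 16 mm high, lying on the table; leave it alone. Origin: middle of its underside
- flask_cup: loose navy-blue plastic cup of the vacuum flask, open side up, 109 mm across, 37 mm high; leave it alone. Origin: middle of its underside
- marker_pen: loose marker pen lying on the table, 128 mm long, 13 mm thick; leave it alone. Origin: middle of its underside
- spanner: loose double-ended spanner lying on the table, 164 mm long, 6 mm thick; leave it alone. Origin: middle of its underside
- loose_bolt: loose steel hex bolt lying on the table, 34 mm long, 11 mm thick; leave it alone. Origin: middle of its underside
- small_dewar: steel and white jar standing fixed at the back left, 131 mm across, 213 mm high, with cells sticking out of its lid up to 265 mm; an obstacle. Origin: middle of its underside
- vacuum_flask: steel vacuum flask standing fixed in the back left corner, 144 mm across, 303 mm high; an obstacle. Origin: middle of its underside
- foam_rack: dark foam block with sample cells standing in it, fixed on the right, 325 x 372 mm, 136 mm high with its cells; an obstacle. Origin: middle of its underside

How it is judged (in metres and radians):
On the way, in this order (a step that is already met when the one before it is completed fails the run):
1. the turnbutton is turned over the shut clamp frame while the carrier still stands in the loading stand (value of joint turnbutton below 0.14 rad and value of joint clamp_frame below 0.08 rad and distance of carrier from where it was at the start of the episode below 0.02 m), for 0.2 s.
2. the carrier, with the turnbutton secured, is lifted clear of the stand in the gripper (value of joint turnbutton below 0.14 rad and contact force between carrier and stand below 0.05 N and contact force between the fingers and carrier above 2 N and distance of carrier from where it was at the start of the episode above 0.05 m), for 0.2 s.
At the end, for the whole second after the job is handed in: Turnbutton within 0.14 rad of its secured stop, frame shut (0.08 rad), cell in its channel; carrier still, carried by the gripper alone, frame opening within 20 mm of the point 120 mm in front of the lens, within 8 degrees of upright with the tab up, face within 10 degrees of square to the lens (value of joint turnbutton below 0.14 rad and value of joint clamp_frame below 0.08 rad and distance between sample_cell and cell_window below 0.044 m and contact force between carrier and stand below 0.05 N and contact force between the fingers and carrier above 2 N and distance between cell_window and view_point below 0.02 m and angle between carrier's own z axis and vertical below 0.14 rad and angle between the x axis of carrier and the x axis of lens, either way round below 0.18 rad and x of lens in the frame of carrier below -0.05 m and height (world z) of carrier above 0.06 m and contact force between carrier and camera_stand below 0.05 N and linear speed of carrier below 0.02 m/s and angular speed of carrier below 0.15 rad/s); the arm keeps its last pose, push and grip.
It fails at once if the clamp frame falls open (value of joint clamp_frame above 0.4 rad).
It fails at once if the sample cell leaves the carrier (distance between sample_cell and cell_window above 0.06 m).
It fails at once if the camera is knocked (contact force between anything else and camera_stand above 4 N or distance of lens from where it was at the start of the episode above 0.004 m).
It fails at once if another thing on the table is displaced by more than 30 mm (distance of any of red_cap_large, red_cap_small, flask_cup, marker_pen, spanner, loose_bolt from where it was at the start of the episode above 0.03 m).
It also fails if it takes over 61 s, if anything falls off the work surface, if the arm or the gripper's body presses on something with over 40 N, if the wrist force passes 120 N, or if a joint passes its speed limit or range.

### The arm

A 7-joint arm with a two-finger parallel gripper is mounted at the origin on a cart in front of the work surface, level with it; the furniture and walls round the work are solid. World frame = base frame: x ahead of the robot, y to its left, z up, the work surface at z = 0. Lengths are in mm, angles in rad, forces in N, time in s.
With the tool pointing down it reaches from about 350 to 900 mm from the base axis. Payload 19.9 kg.
Tool frame: the origin (TCP) lies at the very end of the fingers, on their centre line; the grasp point (between the pads) lies r.grip_point_offset behind it (r.grip_point_offset is the distance from the TCP to the grasp point, in mm); z points along the fingers, y is the line along which they close (so a half turn about z gives the same grasp; the last joint's range is limited). The gripper opens to 85 mm and grips with 20 to 120 N. Pads are 22 mm wide; open, the fingers measure 114 mm over their backs; the gripper's body (76 mm by 85 mm) begins 54 mm behind the grasp point. The pads swing forward as they close: fully open they stand 13 mm farther back than shut.
Start: joints at [-1.204, 0.417, -0.01, 1.614, 0.005, 1.111, -0.053], TCP at [248.43, 573.484, 231.26] pointing down, gripper open.
Joint ranges: [-2.81, 2.81], [-0.39, 2.02], [-1.27, 1.25], [0.06, 2.57], [-1.19, 4.33], [0.19, 2], [-2.82, 2.82]. Speed limits (rad/s): [1.89, 1.89, 2.39, 2.39, 3.01, 3.01, 3.01].

### API

Orientations are given as a unit quaternion [x, y, z, w].
In Python, from station import sensors, optics, job, r gives the robot as it stands. The module is installed in compiled form; this text tells all that it offers.
- The arm moves only by the tool drive_tool, never from a script. Its argument "moves" is a list that holds one entry, the list of rows, each a list of 7 numbers: the turn, a rotation vector about the tool's x, y, z in units of 180 degrees (1.0 is 180 degrees), then the shift along the tool's x, y, z in units of 0.12 m (1.0 is 0.12 m), then the opening, from 0 (shut) to 1 (fully open). In form: [[[rx, ry, rz, x, y, z, gripper], ...]]. A call has 1 to 20 rows; each row is the pose to reach, as a shift and turn from the pose commanded when the call began, along the tool's axes at that moment, turning the shorter way round; what a row does not reach only later rows make up. A row lasts 1/8 s, in which the tool goes at most 62.5 mm and 10.7 degrees, less where a joint would pass 70% of its speed; a pose out of reach is approached as far as the arm can. A call with a number of a shift or a turn outside -1 to 1 is refused whole. A call with a gripper value outside its range is refused whole. The fingers move at their own pace and stop on an object; "newtons" is the grip in N (left out, the last holds). Time passes only in rows, so rows that repeat a pose let the fingers close. It gives the time, the measured TCP pose, the force, the opening and the grip force at its end, in the units of the state.
- sensors.sense(): the state, without advancing time (a new reading comes with each control period).
- optics.get_image(name): name is "scene" or "top" or "wrist"; returns a dict with "img" (480x640x3 uint8, red, green, blue), "intrinsics" (3x3 intrinsics, pixels), "R" (3x3) and "t" (3): a world point X has camera coordinates R X + t. Camera axes: x right, y down, z forward; pixel columns grow to the right and rows downward; lengths in mm; the calibration is good to about 2 mm. A picture is of the moment at which its call begins. There is no depth.
- job.hand_in(): hands the job in; it is judged then, once.
The state is a dict: "t": time; "joint_pos": joint angles; "dq": joint speeds; "joint_efforts": joint torques, N m; "tcp_pos": TCP position; "tool_rot": TCP orientation; "force": force on the tool from outside, world axes, zero at the start; "wrist_torque": the same for the moment, N m; "finger_gap": finger opening in mm; "finger_force": force on a finger pad.
Only numpy, scipy, OpenCV 4.12 (cv2) and the standard library are available. Lean on these libraries where they do the work, as an engineer would, in place of code of your own. Each camera call takes 0.05 s, during which the arm holds its last target. There are 200 camera calls.

## Working session

There is one attempt and no reset: what is moved stays moved. The work goes in short steps, Python scripts to look and compute and a tool call to move; the robot and the scene stay as the last step left them, time stands still between calls to the robot, and variables do not carry over. Pictures are saved under pics/ and viewed, at most 10 in all, crops included, and the job is handed in when it is done.

Besides the shell and the picture viewer there is one more tool, called after ">>>" by a JSON object that holds its "method" and its "body", one argument or row to a line. drive_tool: Moves the arm, as the interface text tells. Shifts and turns lie within -1 to 1; 1 stands for 0.12 m of shift or 180 degrees of turn. Its arguments: {"type":"object","properties":{"moves":{"type":"array","items":{"type":"array","items":{"type":"array","items":{"type":"number","minimum":-1,"maximum":1}}}},"newtons":{"type":"number"}},"required":["moves"]}

```bash
mkdir -p pics
python3 - <<'E'
from station import sensors, optics, job, r
import cv2,numpy as np
s=sensors.sense();print(s,r.grip_point_offset)
for n in ["scene","top"]:
    d=optics.get_image(n);cv2.imwrite(f"pics/{n}0.png",d["img"][:,:,::-1]);np.savez(f"{n}0.npz",**d)
    print(n,np.round(d["intrinsics"],1).tolist(),(-d["R"].T@d["t"]).round(),d["R"].round(3).tolist())
E
```

```text
{'t': 0.0, 'joint_pos': array([-1.20346117,  0.41797942, -0.01028336,  1.61422224,  0.00467387,
        1.11072186, -0.052984  ]), 'dq': array([-0.00147989, -0.00051735,  0.0027959 ,  0.00015398,  0.00028317,
       -0.0001532 ,  0.00112389]), 'joint_efforts': array([ 5.28796045e-04, -8.64420819e+01,  6.78633358e-01, -4.34917581e+01,
        1.91047601e-02,  7.10671491e-03, -8.51513573e-05]), 'tcp_pos': array([248.32703097, 573.13435603, 230.63675921]), 'tool_rot': array([ 2.02999366e-01,  9.79178651e-01, -6.46818642e-04, -9.31145091e-05]), 'force': array([-0.38497983, -0.10252241,  0.32005147]), 'wrist_torque': array([-0.01400572, -0.00579256, -0.00612296]), 'finger_force': 0.0, 'finger_gap': 85.45172124062344} 18.700000000000003
scene [[586.3, 0.0, 307.7], [0.0, 586.3, 233.0], [0.0, 0.0, 1.0]] [ -746. -1027.  1195.] [[0.6, -0.8, -0.012], [-0.454, -0.329, -0.828], [0.658, 0.502, -0.561]]
top [[451.6, 0.0, 323.2], [0.0, 451.6, 239.6], [0.0, 0.0, 1.0]] [ 347.  -61. 1263.] [[-0.024, -1.0, -0.013], [-0.988, 0.025, -0.155], [0.155, 0.009, -0.988]]
```

View pics/scene0.png

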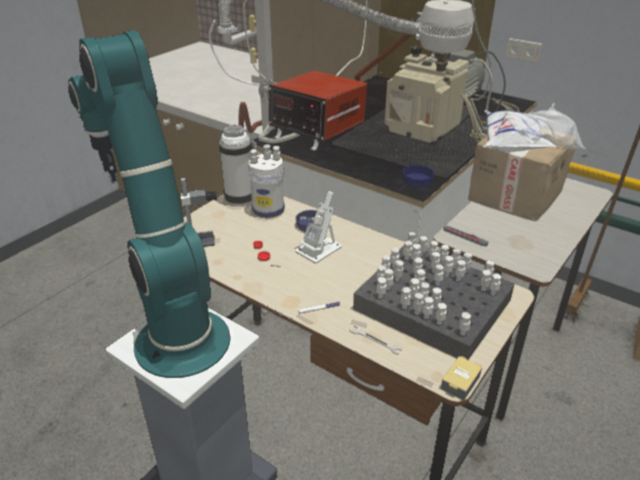

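View pics/top0.png

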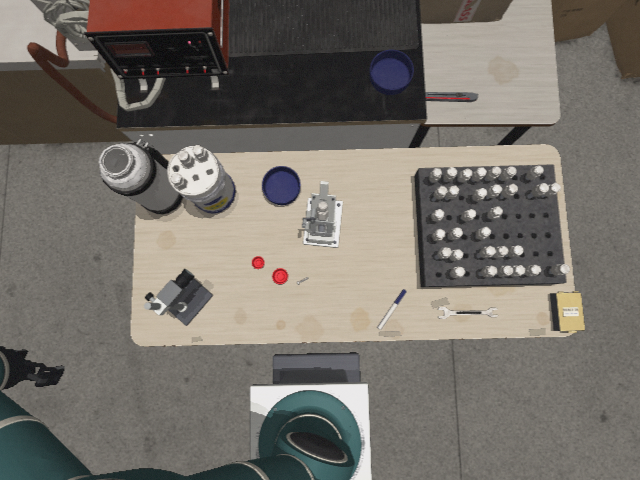

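The scene picture shows the carrier and stand at about (318,235) with the camera hidden behind the arm at about (200,215). In the top picture the stand is at (322,218), the inspection camera at (175,298), and the bolt and caps lie at about (300,281), (280,276) and (258,262).

Run:
```python
import cv2,numpy as np
a=cv2.imread("pics/top0.png");b=cv2.imread("pics/scene0.png")
c=lambda im,x,y,w,h:cv2.resize(im[y:y+h,x:x+w],(400,w and int(400*h/w)),interpolation=cv2.INTER_CUBIC)
A=c(a,290,175,60,80)[:533];B=c(a,135,260,90,70);C=c(b,285,185,70,85)
out=np.zeros((600,800,3),np.uint8)
C=cv2.resize(C,(380,461))[:290*2]; 
A=cv2.resize(a[175:255,290:350],(400,533),interpolation=cv2.INTER_CUBIC)
out[:533,:400]=A
out[:310,400:]=cv2.resize(B,(400,310))
out[310:600,400:640]=cv2.resize(b[185:270,285:355],(240,290),interpolation=cv2.INTER_CUBIC)
out[310:600,640:]=cv2.resize(b[180:260,170:214],(160,290),interpolation=cv2.INTER_CUBIC)
cv2.imwrite("pics/c0.png",out)
```

```text
(no output)
```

View pics/c0.png

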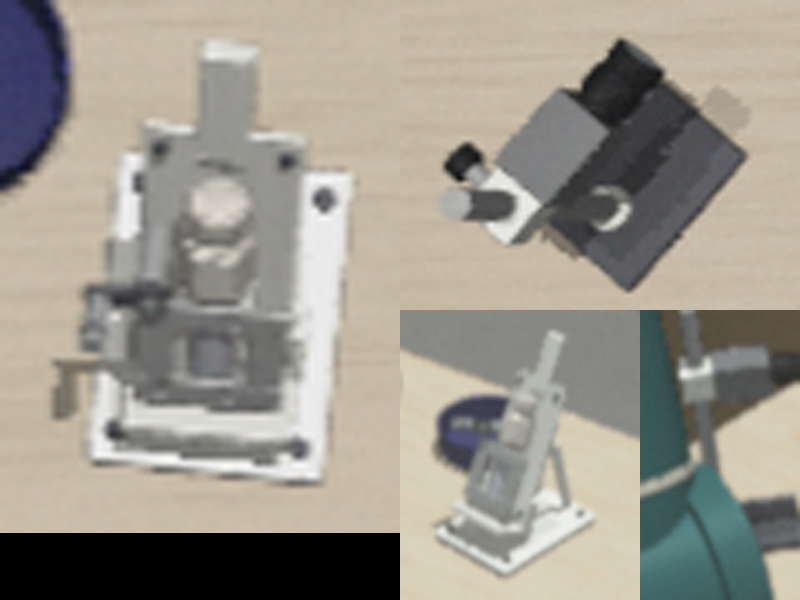

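The crops show, in full-image top pixels: tab top front corners at about (320.5,184.3) and (328.4,184.6), plate top corners at about (311.7,195.2) and (335.4,196.7), and stand base corners at (303.8,244) and (338.3,247.3). The pin runs down from the bar end to (304.5,227). The camera barrel front is around (189.5,272.9).

```bash
cat > h.py <<'E'
import numpy as np,cv2
from scipy.spatial.transform import Rotation as Ro
from scipy.optimize import least_squares
def load(n): return dict(np.load(n))
def proj(d,X):
    p=d["R"]@np.atleast_2d(X).T+np.reshape(d["t"],(3,1)); p=d["intrinsics"]@p; return (p[:2]/p[2]).T
def onplane(d,uv,z):
    c=-d["R"].T@np.ravel(d["t"]); v=d["R"].T@np.linalg.inv(d["intrinsics"])@[*uv,1]; return c+v*(z-c[2])/v[2]
def CR(yaw,lean=25): return Ro.from_euler('ZY',[yaw,lean],degrees=True).as_matrix()
E
python3 - <<'E'
from h import *
from station import optics
d=optics.get_image("wrist");cv2.imwrite("pics/w0.png",d["img"][:,:,::-1]);np.savez("w0.npz",**d)
t=load("top0.npz");s=load("scene0.npz")
q=lambda u,v:(290+u/6.667,175+v/6.667)
for n,uv in dict(bl=(92,460),br=(322,482),tr=(353,175)).items(): print(n,onplane(t,q(*uv),8).round())
P=np.array([[-3,10,192],[-3,-10,192],[0,31,146],[0,-31,146],[-56,44,84]]);O=np.array([q(203,62),q(257,64),q(145,135),q(303,145),q(95,345)])
f=lambda p:(proj(t,P@CR(p[3]).T+p[:3])-O).ravel()
x=least_squares(f,[600,0,60,0]).x;print(x,f(x).round(1))
fz=lambda p:f([*p[:2],30,p[2]]) 
for z in (20,30,40,50):
    g=least_squares(lambda p:f([p[0],p[1],z,p[2]]),[600,0,0]);print(z,g.x,g.cost)
k=lambda u,v:(135+u/4.444,260+v/4.444)
print('foot',onplane(t,k(215,210),12),'top',onplane(t,k(57,203),257))
print('barrel',[onplane(t,k(243,57),z).round() for z in (145,170,195)])
print('scene clamp foot->z', [proj(s,[*onplane(t,k(215,210),12)[:2],z]).round(1).tolist() for z in (145,170,195,257)])
E
```

```text
bl [532.   6.   8.]
br [520. -91.   8.]
tr [ 652. -108.    8.]
[570.36664609 -48.09914373  23.23464796  -6.20232568] [-0.3  0.1 -0.2  0.4 -0.2 -0.4  0.6  0.   0.1 -0.1]
20 [571.19071161 -48.06382399  -6.19373688] 0.5150766648499608
30 [568.64302308 -48.17279231  -6.22048044] 0.5416085054708778
40 [566.09513042 -48.28108245  -6.24780554] 0.7213523415731116
50 [563.54702862 -48.38867848  -6.2757248 ] 1.0627990166791137
foot [364.0527728  339.76565666  12.        ] top [365.96877053 340.46273152 257.        ]
barrel [array([447., 284., 145.]), array([444., 276., 170.]), array([442., 268., 195.])]
scene clamp foot->z [[[186.5, 208.3]], [[185.5, 202.0]], [[184.6, 195.7]], [[182.2, 179.5]]]
```

View pics/w0.png

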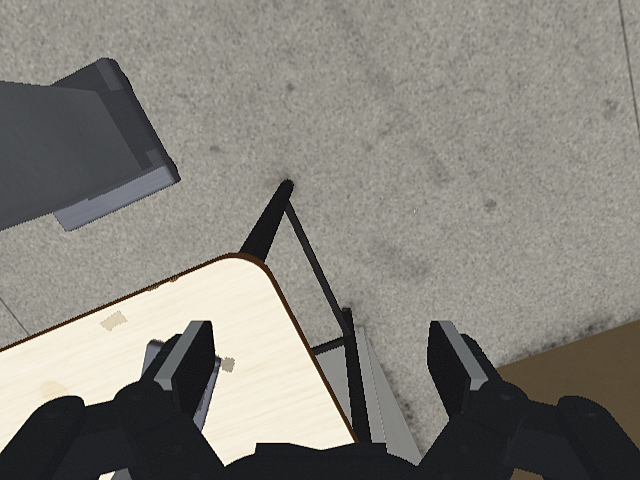

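The wrist view shows only the table's left edge and one corner of the camera base near (180,350). I'll raise the arm and travel toward the stand at a safe height.

```bash
cat >> h.py <<'E'
def rel(T,Rt,st=None):
    from station import sensors
    s=st or sensors.sense(); R0=Ro.from_quat(s["tool_rot"]); 
    sh=R0.inv().apply(np.array(T)-s["tcp_pos"])/120
    rv=(R0.inv()*Ro.from_matrix(Rt)).as_rotvec()/np.pi
    return np.round([*rv,*sh],3).tolist()
def tool(zdir,ydir):
    z=np.array(zdir,float);z/=np.linalg.norm(z);y=np.array(ydir,float);y-=z*(y@z);y/=np.linalg.norm(y)
    return np.c_[np.cross(y,z),y,z]
E
python3 - <<'E'
from h import *
Rd=tool([0,0,-1],[.2,.98,0])
for T in ([248,573,400],[330,200,420]): print(rel(T,Rd))
E
```

```text
[-0.0, -0.0, -0.066, 0.002, -0.004, -1.41]
[-0.0, -0.0, -0.066, -1.861, -2.585, -1.574]
```

>>> {"method": "drive_tool", "body": {
  "moves": [
    [[0, 0, 0, 0, 0, -0.5, 1], [0, 0, 0, 0, 0, -1, 1], [0, 0, 0, -0.3, -0.3, -1, 1], [0, 0, 0, -0.7, -0.7, -1, 1], [0, 0, 0, -0.85, -0.95, -1, 1]]
  ]
}}

```text
t: 0.78
tcp_pos: [298.0, 425.7, 351.2]
tool_rot: [0.204, 0.979, -0.0, 0.0]
force: [0.3, -0.1, 0.0]
finger_gap: 85.3
finger_force: 0.0
```

>>> {"method": "drive_tool", "body": {
  "moves": [
    [[0, 0, 0, -0.2, -0.3, -0.4, 1], [0, 0, 0, -0.6, -0.7, -0.6, 1], [0, 0, 0, -0.9, -1, -0.6, 1], [0, 0, 0, -0.9, -1, -0.6, 1]]
  ]
}}

```text
t: 1.27
tcp_pos: [349.8, 271.7, 424.2]
tool_rot: [0.206, 0.979, 0.001, 0.0]
force: [-0.6, 1.0, 0.3]
finger_gap: 85.2
finger_force: 0.0
```

>>> {"method": "drive_tool", "body": {
  "moves": [
    [[0, 0, 0, -0.1, -0.4, 0, 1], [0, 0, 0, -0.1, -0.6, 0, 1], [0, 0, 0, -0.1, -0.6, 0, 1]]
  ]
}}

```text
t: 1.65
tcp_pos: [330.1, 203.8, 423.6]
tool_rot: [0.203, 0.979, 0.0, 0.0]
force: [-0.5, 1.0, 0.3]
finger_gap: 85.4
finger_force: 0.0
```

Run:
```python
from h import *
from station import optics
d=optics.get_image("wrist");cv2.imwrite("pics/w1.png",d["img"][:,:,::-1]);np.savez("w1.npz",**d)
print(-d["R"].T@d["t"],d["R"].round(2).tolist())
```

```text
[253.00272244 237.90137315 565.92128734] [[0.4, 0.92, 0.0], [0.87, -0.38, 0.33], [0.3, -0.13, -0.95]]
```

View pics/w1.png

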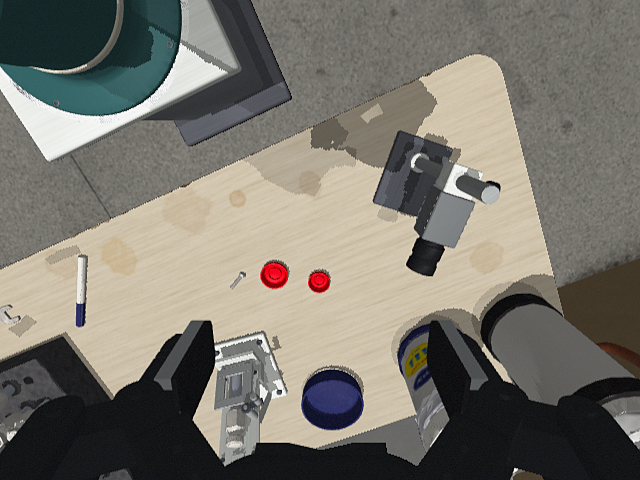

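The close wrist view shows the inspection camera clearly: housing top corners at (432,193), (474,205), (457,248) and (414,234), barrel front rim ends at (407,267) and (437,274), and column top at (489,193). The stand is at about (245,390), partly hidden by a finger.

Run:
```python
from h import *
t=load("top0.npz");w=load("w1.npz")
k=lambda u,v:(135+u/4.444,260+v/4.444)
# front+ front- back- back+  barrel+ barrel-
W=np.array([(457,248),(414,234),(432,193),(474,205),(437,274),(407,267)])
T=np.array([k(160,90),k(207,130),k(143,205),k(95,160),k(222,40),k(263,75)])
def pts(p):
    x,y,z,a,b,h=p
    L=np.array([[-b,19,19],[-b,-19,19],[-b-h,-19,19],[-b-h,19,19],[0,16,2],[0,-16,2]])
    return L@Ro.from_euler('z',a,degrees=True).as_matrix().T+[x,y,z]
f=lambda p:np.r_[(proj(w,pts(p))-W).ravel(),2*(proj(t,pts(p))-T).ravel()]
g=least_squares(f,[443,273,180,-41,30,45],loss='soft_l1');print(g.x.round(1),f(g.x).round(1))
p=g.x;v=p[:3]+Ro.from_euler('z',p[3],degrees=True).apply([120,0,0]);print('view',v)
np.save("view.npy",[*v,p[3]])
# pre-view pose at carrier
O=np.array([570.4,-48.1,23.2]);C=CR(-6.2)
for loc in ([-150,60,110],[-56,44,84],[-44,44,84],[2,0,172]): print(loc,(C@loc+O).round())
```

```text
[443.8 274.2 179.5 -40.1  39.3  48. ] [-3.4 -0.2  5.5  3.8  5.4  0.4 -1.3 -0.8 -5.   0.  -2.  -0.6 -2.6 -0.5
  0.2  1.7  1.9  0.1 -0.5 -0.1 -2.1 -1.  -0.6 -0.2]
view [535.58088276 196.84248984 179.52842516]
[-150, 60, 110] [488.  21. 186.]
[-56, 44, 84] [560.  -3. 123.]
[-44, 44, 84] [571.  -4. 118.]
[2, 0, 172] [644. -56. 178.]
```

Run:
```python
from h import *
w=cv2.imread("pics/w1.png");t=cv2.imread("pics/top0.png")
a=cv2.resize(w[120:290,360:510],(530,600),interpolation=cv2.INTER_CUBIC)
b=cv2.resize(t[260:330,140:200],(270,315),interpolation=cv2.INTER_CUBIC)
o=np.zeros((600,800,3),np.uint8);o[:,:530]=a;o[:315,530:]=b
cv2.imwrite("pics/c1.png",o);print(load("w1.npz")["intrinsics"])
```

```text
[[375.56838804   0.         320.54249838]
 [  0.         375.56838804 246.02208604]
 [  0.           0.           1.        ]]
```

View pics/c1.png

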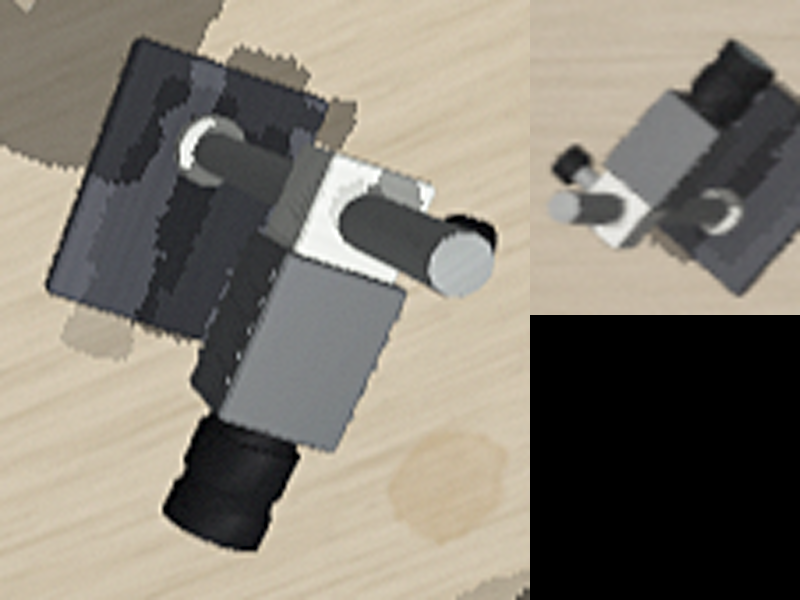

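The zoom sharpens the corners: in w1 the housing top is at (443.5,191.6), (475.2,202.1), (454.8,247.4) and (422.3,237.5), with the rim at (406,264) and (433,276). I'll refit, then plan the pre-pin pose.

Run:
```python
from h import *
t=load("top0.npz");w=load("w1.npz")
k=lambda u,v:(140+(u-530)/4.5,260+v/4.5)
W=np.array([(454.8,247.4),(422.3,237.5),(443.5,191.6),(475.2,202.1),(432.7,275.7),(406.1,264.4)])
T=np.array([k(672,90),k(720,130),k(655,200),k(605,160),k(730,40),k(775,75)])
def pts(p):
    x,y,z,a,b,h=p
    L=np.array([[-b,19,19],[-b,-19,19],[-b-h,-19,19],[-b-h,19,19],[0,16,2],[0,-16,2]])
    return L@Ro.from_euler('z',a,degrees=True).as_matrix().T+[x,y,z]
f=lambda p:np.r_[(proj(w,pts(p))-W).ravel(),2*(proj(t,pts(p))-T).ravel()]
g=least_squares(f,[443,273,180,-41,30,45],loss='soft_l1');print(g.x.round(1),f(g.x).round(1))
p=g.x;v=p[:3]+Ro.from_euler('z',p[3],degrees=True).apply([120,0,0]);print('view',v)
np.save("view.npy",[*v,p[3]])
O=np.array([570.4,-48.1,23.2]);C=CR(-6.2)
R=tool(C[:,0],C[:,1]+C[:,2])
T=C@[-180,70,120]+O
print(T,rel(T,R),rel(T,tool(C[:,0],C[:,1])))
```

```text
[445.9 276.1 171.8 -41.4  38.6  50.6] [-1.1  0.2 -1.8 -0.4 -3.4 -0.1 -0.7  0.8 -0.6 -3.2 -0.3  0.1 -2.8 -2.5
 -0.8  0.3 -1.   2.2 -2.1 -0.8 -0.3 -2.1 -1.  -0.8]
view [535.99788499 196.77701458 171.8254108 ]
[466.19630035  33.63198575 208.02822156] [-0.188, -0.312, 0.137, -1.606, -0.86, 1.795] [-0.054, -0.358, -0.085, -1.606, -0.86, 1.795]
```

>>> {"method": "drive_tool", "body": {
  "moves": [
    [[-0.03, -0.05, 0.02, -0.3, -0.2, 0, 1], [-0.06, -0.1, 0.04, -0.6, -0.3, 0.1, 1], [-0.09, -0.15, 0.06, -0.9, -0.4, 0.3, 1], [-0.12, -0.2, 0.08, -1, -0.5, 0.5, 1], [-0.15, -0.25, 0.11, -1, -0.6, 0.6, 1], [-0.188, -0.312, 0.137, -1, -0.7, 0.7, 1], [-0.188, -0.312, 0.137, -1, -0.7, 0.7, 1], [-0.188, -0.312, 0.137, -1, -0.7, 0.7, 1], [-0.188, -0.312, 0.137, -1, -0.7, 0.7, 1]]
  ]
}}

```text
t: 2.82
tcp_pos: [421.7, 88.4, 334.9]
tool_rot: [0.363, 0.79, 0.144, 0.472]
force: [0.2, -0.4, 0.6]
finger_gap: 85.5
finger_force: 0.0
```

Run:
```python
from h import *
from station import sensors
O=np.array([570.4,-48.1,23.2]);C=CR(-6.2)
R=tool(C[:,0],C[:,1]+C[:,2])
T=C@[-180,70,120]+O
print(rel(T,R)); print(sensors.sense()["joint_pos"].round(2))
```

```text
[-0.028, -0.019, 0.015, 0.246, -0.757, 0.911]
[-0.49 -0.38 -0.24  2.54  1.32  0.66 -1.03]
```

>>> {"method": "drive_tool", "body": {
  "moves": [
    [[0, 0, 0, 0.1, -0.3, 0.4, 1], [-0.028, -0.019, 0.015, 0.246, -0.757, 0.911, 1], [-0.028, -0.019, 0.015, 0.246, -0.757, 0.911, 1], [-0.028, -0.019, 0.015, 0.246, -0.757, 0.911, 1], [-0.028, -0.019, 0.015, 0.246, -0.757, 0.911, 1], [-0.028, -0.019, 0.015, 0.246, -0.757, 0.911, 1]]
  ]
}}

```text
t: 3.58
tcp_pos: [470.6, 78.4, 337.3]
tool_rot: [0.356, 0.747, 0.185, 0.53]
force: [-0.2, 0.2, 0.1]
finger_gap: 85.5
finger_force: 0.0
```

Run:
```python
from h import *
from station import sensors,optics
O=np.array([570.4,-48.1,23.2]);C=CR(-6.2)
R=tool(C[:,0],C[:,1]+C[:,2])
T=C@[-180,70,120]+O
print(rel(T,R)); print(sensors.sense()["joint_pos"].round(2))
d=optics.get_image("wrist");cv2.imwrite("pics/w2.png",d["img"][:,:,::-1]);np.savez("w2.npz",**d)
```

```text
[0.013, 0.013, 0.002, 0.446, -0.97, 0.401]
[ 0.51 -0.38 -0.95  2.56  2.13  0.39 -1.88]
```

View pics/w2.png

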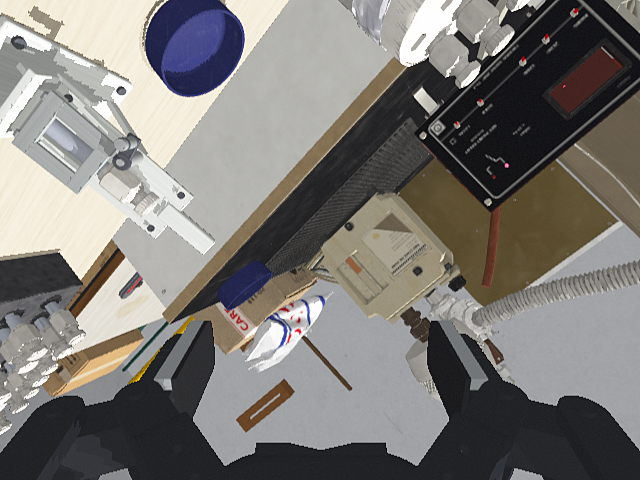

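The arm is stuck at its joint 2 and 4 limits, so a horizontal tool isn't feasible here. The view does show the stand at about (90,130), with the turnbutton near (125,150). I'll switch to a vertical tool: press the pin down with shut fingertips, then bring it home with a fork of the open fingers.

Run:
```python
from h import *
C=CR(-6.2)
print(rel([450,0,300],tool([0,0,-1],C[:,1])))
```

```text
[0.147, 0.359, -0.219, -0.232, -0.687, 0.016]
```

>>> {"method": "drive_tool", "body": {
  "moves": [
    [[0.03, 0.07, -0.05, -0.1, -0.1, 0, 1], [0.06, 0.14, -0.09, -0.15, -0.2, 0, 1], [0.09, 0.22, -0.13, -0.2, -0.4, 0, 1], [0.12, 0.3, -0.18, -0.23, -0.6, 0, 1], [0.147, 0.359, -0.219, -0.232, -0.687, 0.016, 1], [0.147, 0.359, -0.219, -0.232, -0.687, 0.016, 1], [0.147, 0.359, -0.219, -0.232, -0.687, 0.016, 1], [0.147, 0.359, -0.219, -0.232, -0.687, 0.016, 0.5], [0.147, 0.359, -0.219, -0.232, -0.687, 0.016, 0], [0.147, 0.359, -0.219, -0.232, -0.687, 0.016, 0], [0.147, 0.359, -0.219, -0.232, -0.687, 0.016, 0], [0.147, 0.359, -0.219, -0.232, -0.687, 0.016, 0]]
  ]
}}

```text
t: 5.12
tcp_pos: [449.7, 3.4, 302.5]
tool_rot: [0.099, 0.992, 0.016, 0.078]
force: [-0.9, -0.9, -0.8]
finger_gap: 0.2
finger_force: 0.0
```

Run:
```python
from h import *
from station import sensors,optics
print(rel([450,0,300],tool([0,0,-1],CR(-6.2)[:,1]))); print(sensors.sense()["joint_pos"].round(2))
d=optics.get_image("wrist");cv2.imwrite("pics/w3.png",d["img"][:,:,::-1]);np.savez("w3.npz",**d)
O=np.array([570.4,-48.1,23.2]);C=CR(-6.2)
P=np.array([[-3,10,192],[-3,-10,192],[0,31,146],[0,-31,146],[-56,44,84],[-44,44,84],[-29,30,73],[-29,-30,73]])
q=proj(d,P@C.T+O);print(q.round())
u0,v0=(q.min(0)-60).clip(0).astype(int);u1,v1=(q.max(0)+60).astype(int);print(u0,v0)
a=d["img"][v0:v1,u0:u1,::-1];k=min(800/a.shape[1],600/a.shape[0]);print(k)
cv2.imwrite("pics/c3.png",cv2.resize(a,None,fx=k,fy=k,interpolation=cv2.INTER_CUBIC)[:600,:800])
```

```text
[0.013, 0.049, -0.029, -0.005, -0.028, 0.02]
[-0.76 -0.11  0.64  2.05  0.08  1.02  1.22]
[[303. 426.]
 [282. 428.]
 [322. 375.]
 [261. 381.]
 [327. 293.]
 [327. 299.]
 [314. 298.]
 [258. 304.]]
197 232
2.4193548387096775
```

View pics/c3.png

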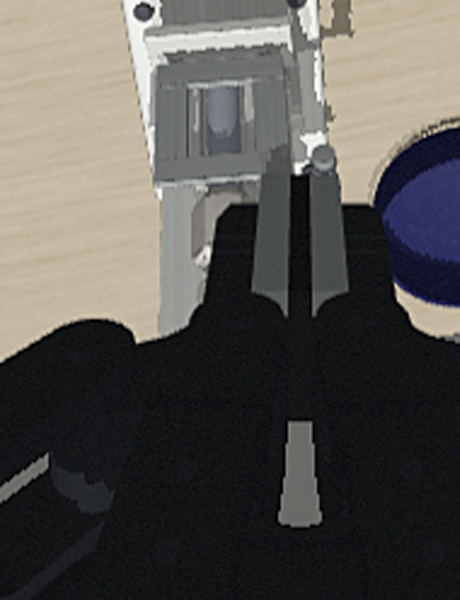

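The crop shows the pin's free end at (322,157), which is wrist pixel (330.1,296.9). The frame's upper −y corner is at (157,185), wrist pixel (261.9,308.5). Both are within 4 px of the prediction, so I'll refine the carrier pose with them.

Run:
```python
from h import *
t=load("top0.npz");w=load("w3.npz")
q=lambda u,v:(290+u/6.667,175+v/6.667)
P=np.array([[-3,10,192],[-3,-10,192],[0,31,146],[0,-31,146],[-56,44,84]]);O=np.array([q(203,62),q(257,64),q(145,135),q(303,145),q(95,345)])
P2=np.array([[-56,44,84],[-29,-30,73]]);O2=np.array([[330.1,296.9],[261.9,308.5]])
f=lambda p:np.r_[2.7*(proj(t,P@CR(p[3]).T+p[:3])-O).ravel(),.8*(proj(w,P2@CR(p[3]).T+p[:3])-O2).ravel()]
x=least_squares(f,[600,0,60,0],loss='soft_l1').x;print(x,f(x).round(1));np.save("car.npy",x)
O=x[:3];C=CR(x[3])
R=tool([0,0,-1],C[:,1])
for n,l in dict(pre=[-49,40,125],touch=[-49,40,90],down=[-49,40,72]).items():
    T=C@l+O;print(n,T.round(1),rel(T,R))
```

```text
[568.11636589 -47.59161983  32.96841018  -6.74724797] [-0.8 -0.4 -0.4  0.8 -0.7 -1.7  2.   0.2 -0.8 -0.2 -2.1  0.1 -4.3 -1. ]
pre [581.2  -8.9 167. ] [0.012, 0.047, -0.023, -0.909, 0.048, 1.281]
touch [566.5  -7.1 135.2] [0.012, 0.047, -0.023, -0.749, 0.029, 1.524]
down [558.9  -6.2 118.9] [0.012, 0.047, -0.023, -0.666, 0.018, 1.649]
```

>>> {"method": "drive_tool", "body": {
  "moves": [
    [[0.012, 0.047, -0.023, -0.4, 0.03, 0.4, 0], [0.012, 0.047, -0.023, -0.909, 0.048, 0.8, 0], [0.012, 0.047, -0.023, -0.909, 0.048, 1, 0], [0.012, 0.047, -0.023, -0.909, 0.048, 1, 0], [0.012, 0.047, -0.023, -0.909, 0.048, 1, 0]]
  ]
}}

```text
t: 5.8
tcp_pos: [575.6, -13.3, 198.8]
tool_rot: [0.066, 0.998, -0.0, 0.004]
force: [0.1, 0.4, 0.2]
finger_gap: 0.0
finger_force: 0.0
```

Run:
```python
from h import *
x=np.load("car.npy");O=x[:3];C=CR(x[3]);R=tool([0,0,-1],C[:,1])
for n,l in dict(pre=[-49,40,110],touch=[-49,40,92],down=[-49,39,75]).items():
    T=C@l+O;print(n,T.round(1),rel(T,R))
```

```text
pre [574.9  -8.1 153.4] [0.0, 0.003, -0.005, 0.015, 0.042, 0.378]
touch [567.3  -7.2 137.1] [0.0, 0.003, -0.005, 0.079, 0.041, 0.514]
down [560.1  -7.4 121.6] [0.0, 0.003, -0.005, 0.14, 0.032, 0.642]
```

>>> {"method": "drive_tool", "body": {
  "moves": [
    [[0, 0.003, -0.005, 0.015, 0.042, 0.2, 0], [0, 0.003, -0.005, 0.015, 0.042, 0.378, 0], [0, 0.003, -0.005, 0.079, 0.041, 0.514, 0], [0, 0.003, -0.005, 0.1, 0.036, 0.56, 0], [0, 0.003, -0.005, 0.12, 0.034, 0.6, 0], [0, 0.003, -0.005, 0.14, 0.032, 0.642, 0], [0, 0.003, -0.005, 0.14, 0.032, 0.642, 0], [0, 0.003, -0.005, 0.14, 0.032, 0.642, 0]]
  ]
}}

```text
t: 6.8
tcp_pos: [560.3, -8.7, 123.8]
tool_rot: [0.06, 0.998, 0.001, 0.001]
force: [-0.4, -0.7, 0.3]
finger_gap: -0.2
finger_force: 0.2
```

Run:
```python
from h import *
from station import sensors,optics
d=optics.get_image("wrist");cv2.imwrite("pics/w4.png",d["img"][:,:,::-1]);np.savez("w4.npz",**d)
s=optics.get_image("scene");t=optics.get_image("top")
o=np.zeros((600,800,3),np.uint8)
o[:480,:500]=cv2.resize(d["img"][240:432,220:420],(500,480))
o[:300,500:]=cv2.resize(s["img"][185:255,285:355],(300,300),interpolation=cv2.INTER_CUBIC)
o[300:,500:]=cv2.resize(t["img"][185:245,290:350],(300,300),interpolation=cv2.INTER_CUBIC)
cv2.imwrite("pics/c4.png",o[:,:,::-1]);print(sensors.sense()["joint_pos"].round(2),sensors.sense()["force"])
```

```text
[-0.55  0.51  0.66  1.89 -0.4   0.88  1.76] [ 0.22355134 -0.22146042 -0.0717511 ]
```

View pics/c4.png

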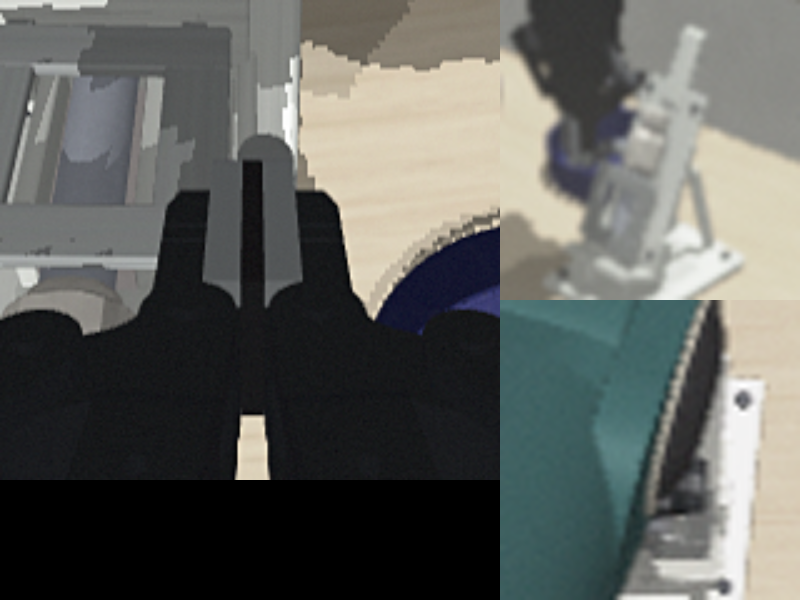

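The crop shows the pin's round end just ahead of the shut fingertips at (266,158), wrist pixel (326.4,303). I'll compare that with the predicted pin positions.

Run:
```python
from h import *
from station import sensors
x=np.load("car.npy");O=x[:3];C=CR(x[3]);d=load("w4.npz");s=sensors.sense()
print('tcp in car',C.T@(s["tcp_pos"]-O), 'tcp px',proj(d,s["tcp_pos"]),'frame corner',proj(d,C@[-29,30,73]+O),'opening corners',proj(d,C@[-29,15,58.5]+O),proj(d,C@[-29,15,21.5]+O))
for a in (90,75,60,50,40,30,0):
    b=np.radians(a);print(a,proj(d,C@[-56,24+20*np.sin(b),84-20*np.cos(b)]+O).round(1))
```

```text
tcp in car [-49.56869103  37.74890711  76.99094399] tcp px [[318.38968941 322.69257233]] frame corner [[302.36290894 340.52794086]] opening corners [[273.54923211 315.44664771]] [[279.11189188 262.17308825]]
90 [[333.7 328.1]]
75 [[331.7 317.5]]
60 [[326.7 308. ]]
50 [[322.  302.6]]
40 [[316.3 298.1]]
30 [[309.8 294.5]]
0 [[287.4 289.8]]
```

The frame opening sits about (+8,+5) px off the prediction, so the carrier lies about 3 mm further to +y. With that correction the pin is at q ≈ 0.75 rad, which means the first push worked. Next is the fork: lift, open to 50 mm, straddle the pin, then close to 12 mm around y = 24.

Run:
```python
from h import *
x=np.load("car.npy");C=CR(x[3]);x[:3]+=C@[0,3,0];np.save("car.npy",x);O=x[:3];R=tool([0,0,-1],C[:,1])
for l in ([-51,36,112],[-51,25,112],[-50,25,57],[-50,24,57],[-50,21,57]):
    T=C@l+O;print(l,T.round(1),rel(T,R))
```

```text
[-51, 36, 112] [573.8  -9.  156. ] [0.0, 0.001, -0.001, -0.113, 0.011, -0.269]
[-51, 25, 112] [572.5 -19.9 156. ] [0.0, 0.001, -0.001, -0.113, -0.081, -0.269]
[-50, 25, 57] [550.3 -17.3 105.8] [0.0, 0.001, -0.001, 0.074, -0.082, 0.149]
[-50, 24, 57] [550.2 -18.3 105.8] [0.0, 0.001, -0.001, 0.074, -0.09, 0.149]
[-50, 21, 57] [549.9 -21.3 105.8] [0.0, 0.001, -0.001, 0.074, -0.115, 0.149]
```

>>> {"method": "drive_tool", "body": {
  "moves": [
    [[0, 0, 0, -0.113, 0.011, -0.269, 0], [0, 0, 0, -0.113, -0.08, -0.269, 0.6], [0, 0, 0, -0.113, -0.08, -0.269, 0.6], [0, 0, 0, -0.113, -0.08, -0.269, 0.6], [0, 0, 0, -0.113, -0.08, -0.269, 0.6], [0, 0, 0, -0.113, -0.08, -0.269, 0.6], [0, 0, 0, -0.05, -0.08, -0.1, 0.6], [0, 0, 0, 0.02, -0.08, 0.03, 0.6], [0, 0, 0, 0.075, -0.08, 0.15, 0.6], [0, 0, 0, 0.075, -0.08, 0.15, 0.6], [0, 0, 0, 0.075, -0.085, 0.15, 0.45], [0, 0, 0, 0.075, -0.085, 0.15, 0.3], [0, 0, 0, 0.075, -0.085, 0.15, 0.2], [0, 0, 0, 0.075, -0.085, 0.15, 0.15], [0, 0, 0, 0.075, -0.085, 0.15, 0.15], [0, 0, 0, 0.075, -0.085, 0.15, 0.15]]
  ],
  "newtons": 20
}}

```text
t: 8.95
tcp_pos: [550.1, -17.7, 105.6]
tool_rot: [0.06, 0.998, 0.001, 0.001]
force: [0.6, 0.8, -0.6]
finger_gap: 13.0
finger_force: 0.5
```

Run:
```python
from h import *
from station import sensors,optics
d=optics.get_image("wrist");cv2.imwrite("pics/w5.png",d["img"][:,:,::-1]);np.savez("w5.npz",**d)
cv2.imwrite("pics/c5.png",cv2.resize(d["img"][230:430,200:440,::-1],(720,600)))
x=np.load("car.npy");O=x[:3];C=CR(x[3]);s=sensors.sense()
print('tcp in car',C.T@(s["tcp_pos"]-O), 'px',proj(d,s["tcp_pos"]),s["force"],s["joint_pos"].round(2))
for a in (50,30,10,0):
    b=np.radians(a);print(a,proj(d,C@[-56,24+20*np.sin(b),84-20*np.cos(b)]+O).round(1))
```

```text
tcp in car [-50.12215056  24.55043042  56.69784174] px [[318.34656753 322.8999222 ]] [-0.39805253  0.80936762 -0.89771144] [-0.53  0.52  0.65  1.92 -0.42  0.83  1.79]
50 [[355.8 345.2]]
30 [[341.8 335.3]]
10 [[325.5 330.3]]
0 [[316.9 329.7]]
```

View pics/c5.png

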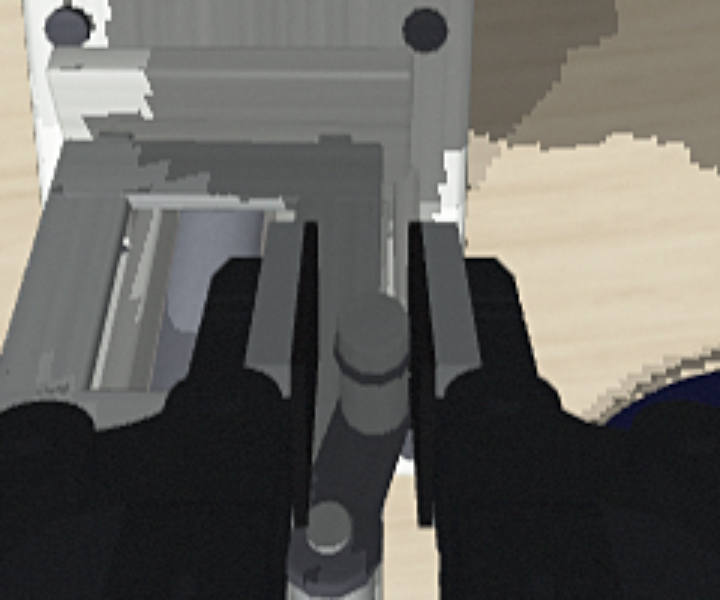

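The fork straddles the pin, which touches the +y pad at (375,345). Pivot (328,527) against pin base (372,410) leaves about 0.35 rad to go, roughly 7 mm toward −y. I'll push it home in small steps.

>>> {"method": "drive_tool", "body": {
  "moves": [
    [[0, 0, 0, 0, -0.02, 0, 0.15], [0, 0, 0, 0, -0.04, 0, 0.15], [0, 0, 0, 0, -0.05, 0, 0.15], [0, 0, 0, 0, -0.05, 0, 0.15]]
  ]
}}

```text
t: 9.5
tcp_pos: [549.3, -23.8, 105.6]
tool_rot: [0.06, 0.998, 0.001, 0.001]
force: [-0.6, 0.1, -0.8]
finger_gap: 12.7
finger_force: 0.3
```

>>> {"method": "drive_tool", "body": {
  "moves": [
    [[0, 0, 0, 0, -0.008, 0, 0.15], [0, 0, 0, 0, -0.008, 0, 0.15], [0, 0, 0, 0, -0.008, 0, 0.15]]
  ]
}}

```text
t: 9.88
tcp_pos: [549.2, -24.4, 105.5]
tool_rot: [0.06, 0.998, 0.001, 0.001]
force: [-2.1, 2.1, 0.6]
finger_gap: 12.8
finger_force: 1.4
```

>>> {"method": "drive_tool", "body": {
  "moves": [
    [[0, 0, 0, 0, -0.008, 0, 0.15], [0, 0, 0, 0, -0.008, 0, 0.15], [0, 0, 0, 0, -0.008, 0, 0.15]]
  ]
}}

```text
t: 10.25
tcp_pos: [549.0, -25.0, 105.5]
tool_rot: [0.06, 0.998, 0.001, 0.001]
force: [-2.0, 5.7, 2.3]
finger_gap: 12.4
finger_force: 2.7
```

Run:
```python
from h import *
from station import sensors
x=np.load("car.npy");O=x[:3];C=CR(x[3]);s=sensors.sense();d=load("w5.npz")
print('tcp in car',C.T@(s["tcp_pos"]-O))
P=lambda l:proj(d,C@l+O).round(1)
print('pivot obs 309.3 405.7',P([-36,24,84]),P([-40,24,84]))
print('frame bottom right obs 326.7 278',P([-29,30,8]),'left obs 221.7 278',P([-29,-30,8]))
print('opening lower-left inner ~ (243,295) ',P([-29,-15,21.5]))
print('pin end obs 324 339.3, base 324.5 367')
for a in (10,15,20,25): 
  b=np.radians(a);l=lambda X:[X,24+20*np.sin(b),84-20*np.cos(b)];print(a,P(l(-56)),P(l(-34)))
```

```text
tcp in car [-50.3060322   17.17314689  56.61543249]
pivot obs 309.3 405.7 [[317.1 399.7]] [[317.  395.4]]
frame bottom right obs 326.7 278 [[328.3 271.6]] left obs 221.7 278 [[221.8 271.9]]
opening lower-left inner ~ (243,295)  [[245.  290.6]]
pin end obs 324 339.3, base 324.5 367
10 [[325.5 330.3]] [[325. 358.]]
15 [[329.7 331.1]] [[328.9 358.8]]
20 [[333.8 332.2]] [[332.6 359.8]]
25 [[337.9 333.6]] [[336.3 361.2]]
```

>>> {"method": "drive_tool", "body": {
  "moves": [
    [[0, 0, 0, 0, 0.02, 0, 0.2], [0, 0, 0, 0, 0.02, 0, 0.3], [0, 0, 0, -0.05, 0.02, -0.2, 0.3], [0, 0, 0, -0.05, 0.02, -0.6, 0.4], [0, 0, 0, 0.3, 0, -1, 0.6], [0, 0, 0, 0.5, -0.1, -1, 1], [0, 0, 0, 0.6, -0.1, -1, 1], [0, 0, 0, 0.6, -0.1, -1, 1]]
  ]
}}

```text
t: 11.25
tcp_pos: [475.9, -28.5, 225.3]
tool_rot: [0.06, 0.998, 0.001, 0.001]
force: [-0.0, 0.1, 0.1]
finger_gap: 85.6
finger_force: 0.0
```

Run:
```python
from h import *
from station import sensors,optics
t=load("top0.npz");w=load("w5.npz");w3=load("w3.npz")
q=lambda u,v:(290+u/6.667,175+v/6.667)
P=np.array([[-3,10,192],[-3,-10,192],[0,31,146],[0,-31,146],[-56,44,84]]);O=np.array([q(203,62),q(257,64),q(145,135),q(303,145),q(95,345)])
P2=np.array([[-36,24,84],[-29,-15,21.5]]);O2=np.array([[309.3,405.7],[243,295]])
P3=np.array([[-56,44,84],[-29,-30,73]]);O3=np.array([[330.1,296.9],[261.9,308.5]])
E5=np.array([[-29,30,8],[-29,-30,8]])
def f(p,full=True):
    C=CR(p[3]);o=p[:3]; pr=lambda d,P:proj(d,P@C.T+o)
    return np.r_[2.7*(pr(t,P)-O).ravel(),.6*(pr(w,P2)-O2).ravel(),.6*(pr(w,E5)[:,0]-[326.7,221.7]),.8*(pr(w3,P3)-O3).ravel()]
x=least_squares(f,[570,-48,30,-6],loss='soft_l1').x;print(x,f(x).round(1))
np.save("car2.npy",x)
d=optics.get_image("wrist");cv2.imwrite("pics/w6.png",d["img"][:,:,::-1]);np.savez("w6.npz",**d)
C=CR(x[3]);o=x[:3];pr=lambda l:proj(d,C@l+o).round(1)
L=dict(tabL=[-3,10,192],tabR=[-3,-10,192],tabLm=[-3,10,160],tabRm=[-3,-10,160],pl=[0,31,146],prr=[0,-31,146],pL=[0,31,110],pR=[0,-31,110],pinend=[-56,24,64],piv=[-36,24,84],fr=[-29,30,73],fl=[-29,-30,73])
for n,l in L.items(): print(n,pr(l))
g=cv2.cvtColor(d["img"],cv2.COLOR_RGB2GRAY)
for z in (165,180,140,120):
    v=int(pr([0,0,z])[0,1]); u=int(pr([0,0,z])[0,0])
    if v<480: print(z,v,u-60,' '.join(map(str,g[v,max(0,u-60):u+62:2])))
```

```text
[568.10445746 -46.27510439  35.21074888  -7.76128818] [-0.8 -1.1 -0.3  0.5 -1.  -2.7  1.8  0.3 -2.5 -1.4  2.  -0.8 -0.9 -2.
 -0.4 -2.  -0.7  1.5 -3.6 -0.5]
tabL [[322.4 555. ]]
tabR [[290.1 554.8]]
tabLm [[322.4 494.5]]
tabRm [[293.  494.2]]
pl [[351.8 472.8]]
prr [[264.7 472. ]]
pL [[349.2 420.8]]
pR [[269.8 420. ]]
pinend [[342.1 329.9]]
piv [[341.6 367.1]]
fr [[348.1 358.7]]
fl [[272.9 357.8]]
140 463 248 15 20 16 16 14 17 20 19 18 18 17 17 19 16 23 17 20 14 19 19 17 19 16 19 22 16 21 18 20 13 17 15 18 18 21 21 20 17 17 18 15 21 20 11 21 17 20 23 25 18 13 9 15 20 20 19 18 11 18 20 23
120 433 249 180 178 176 178 176 174 174 175 176 173 175 181 144 142 147 143 142 141 141 143 147 145 141 138 197 223 206 200 201 200 200 197 199 197 193 198 211 183 200 134 143 147 146 148 143 147 148 142 144 141 143 139 185 181 179 178 179 179 176 176 175
```

Run:
```python
from h import *
x=np.load("car2.npy");C=CR(x[3]);o=x[:3]
print('stop tcp y',C.T@(np.array([549,-25,105.5])-o))
d=load("w6.npz");g=cv2.cvtColor(d["img"],cv2.COLOR_RGB2GRAY)
for v in range(318,384,3): print(v,' '.join('%3d'%a for a in g[v,318:384:3]))
```

```text
stop tcp y [-49.46535852  18.50022645  54.48953214]
318 102  77  99 145 100 102  95  98  68  70 111 115 145 243 180 174 175 177 177 176 178 177
321 104  77 100 148  96 101  95 102  68  71 102 118 148 202 161 178 179 181 178 181 180 179
324 100  77 100 147 103 103  94  70  72  70  86 119 148 132 131 178 177 176 175 173 177 175
327 103  68 100 150 113 103  97  89  99  96  88 119 146 142 127 188 180 178 178 178 177 178
330 104  68 104 107 100 103  70 104 101 101  99 136 145 146 101 183 175 173 174 172 177 175
333  85  69 103 103 103 105  94 114 100 102 112 137 145 145  98 146 178 178 178 179 178 181
336  76  69 105 103 102 102  72 123 144 150 128 146 142 147 157 182 181 180 181 180 175 176
339  79  70 105 104 104 102  62  79  98  85  66 144 131 142 168 173 169 170 172 175 178 180
342  79  70 105 105 106 105  43 130 154 148  94 239 228 239 181 180 181 179 178 177 174 175
345  92  89  99  97 100 103  46 132 148 140  74 234 225 234 174 174 172 172 173 174 174 177
348 105 108 107 106 107 110  39 143 149 137  36 236 226 231 180 176 178 177 179 179 178 179
351 106 108 106 109 106 108  44  42 
[... 275 characters left out ...]
  47  37  53  79 228 212 181 183 180 178 181 181 179 182
363  80  66 103 100 121 111  50  51  98  95  49  48 242 206 175 177 177 178 177 178 178 168
366  77  72 106  99 118 115  50  44 104 106  47  39 237 201 178 180 177 177 179 177 180 154
369 127 124  97 108 116 121  50  48 127 117  47  48 179 172 175 174 175 178 175 179 170 178
372 127 122  96  91 119 118  55  51  43  42  51  47 182 174 174 176 173 177 178 180 155  85
375 129 126  94  92  98 112  70  65  58  54  64  74 175 176 174 174 172 173 171 176 154   6
378 136 130  95  94  88 110 111 115  78  79 101 182 175 176 174 171 168 171 172 177 165  16
381 132 126  97  94  87 107 113 140 153 148 123 176 173 174 176 174 175 175 174 178 181  15
```

The pixel rows show the dark bar upright at u = 336–350, with the pin and pivot both at u ≈ 343.5. The turnbutton is therefore fully down over the rail, and the frame is shut. Next I move to the pre-grasp over the tab.

Run:
```python
from h import *
x=np.load("car2.npy");C=CR(x[3]);o=x[:3];R=tool(-C[:,2],C[:,1])
for z in (260,225): print((C@[2,0,z]+o).round(1),rel(C@[2,0,z]+o,R))
```

```text
[678.8 -61.4 270. ] [-0.001, 0.139, 0.005, -1.708, -0.07, -0.37]
[664.1 -59.4 238.3] [-0.001, 0.139, 0.005, -1.584, -0.069, -0.106]
```

>>> {"method": "drive_tool", "body": {
  "moves": [
    [[0, 0.03, 0, 0, 0, -0.5, 1], [0, 0.06, 0, -0.4, -0.03, -0.6, 1], [0, 0.1, 0, -0.8, -0.06, -0.6, 1], [0, 0.139, 0.005, -1, -0.07, -0.55, 1], [0, 0.139, 0.005, -1, -0.07, -0.55, 1], [0, 0.139, 0.005, -1, -0.07, -0.55, 1]]
  ]
}}

```text
t: 12.05
tcp_pos: [594.3, -52.3, 290.3]
tool_rot: [0.066, 0.974, 0.013, -0.216]
force: [-0.8, -0.9, 0.1]
finger_gap: 85.3
finger_force: 0.0
```

Run:
```python
from h import *
from station import sensors
x=np.load("car2.npy");C=CR(x[3]);o=x[:3];R=tool(-C[:,2],C[:,1])
for z in (225,): print((C@[2,0,z]+o).round(1),rel(C@[2,0,z]+o,R),sensors.sense()["joint_pos"].round(2))
```

```text
[664.1 -59.4 238.3] [-0.001, 0.0, -0.0, -0.713, 0.022, 0.146] [-0.39  0.69  0.76  1.3  -0.37  1.75  1.79]
```

>>> {"method": "drive_tool", "body": {
  "moves": [
    [[0, 0, 0, -0.4, 0.01, 0, 1], [0, 0, 0, -0.713, 0.022, 0.05, 1], [0, 0, 0, -0.713, 0.022, 0.146, 1], [0, 0, 0, -0.713, 0.022, 0.146, 1]]
  ]
}}

```text
t: 12.55
tcp_pos: [663.1, -58.3, 241.0]
tool_rot: [0.066, 0.974, 0.014, -0.215]
force: [0.0, 0.7, 1.1]
finger_gap: 85.6
finger_force: 0.0
```

Run:
```python
from h import *
from station import sensors,optics
x=np.load("car2.npy");C=CR(x[3]);o=x[:3];R=tool(-C[:,2],C[:,1])
print(rel(C@[2,0,153.3]+o,R),sensors.sense()["joint_pos"].round(2))
d=optics.get_image("wrist");cv2.imwrite("pics/w7.png",d["img"][:,:,::-1]);np.savez("w7.npz",**d)
pr=lambda l:proj(d,C@l+o).round(1)
print('tab',[pr(l).tolist() for l in ([-3,10,192],[-3,-10,192],[7,10,192],[7,-10,192],[-3,10,160],[-3,-10,160],[0,31,146],[0,-31,146])],'tcp',proj(d,sensors.sense()["tcp_pos"]))
g=cv2.cvtColor(d["img"],cv2.COLOR_RGB2GRAY)
u,v=pr([2,0,192])[0].astype(int)
for k in range(-40,31,5): print(v+k,' '.join('%3d'%a for a in g[v+k,u-75:u+76:5]))
print(u-75)
```

```text
[-0.0, 0.001, 0.0, -0.016, -0.007, 0.614] [-0.3   0.85  0.72  1.12 -0.44  1.76  1.79]
tab [[[336.3, 282.7]], [[297.5, 282.7]], [[336.0, 300.1]], [[297.9, 300.1]], [[334.1, 260.2]], [[300.6, 260.2]], [[366.4, 256.6]], [[268.7, 256.6]]] tcp [[318.46156925 323.63555888]]
251 189 193 191 188 189 191 192 150  40  44 139 132 131 115 132 131 129 133 133  96 131 134 146  45  48 131 176 136  94  90 118
256 185 186 188 188 191 191 194 132 142 136 132 134 132 131 136 135 131 133 135 102 131 136 113 137 133 132 141  83  92 120 120
261 190 191 189 187 189 190 188 213 209 205 212 212 209 131 135 134 133 133 135 116 214 214 211 204 204 202 132  91  94 119 117
266 190 191 190 192 193 190 190 247 244 235 234 181  72 125 135 136 134 134 135 121  86 106 126 114 229 237 164  90  91 120 122
271 190 191 186 189 191 193 191 246 240 236 231 121 104 133 139 135 133 135 135 131  88  98 129 127 229 237 177  93  89 113 114
276 194 192 192 190 191 190 185 245 243 236 232 164 132 136 137 136 134 135 135 142  96  99 127 127 231 239  85  90  91 118 119
281 188 191 190 189 186 185 158 246  76  58 232 244 129 137 137
[... 392 characters left out ...]
 208 205 199 100 160 176 163 107 105  95  93  91 119 117
301 188 167 168 166 168 169 167 169 166 171 171  94  96  93  98  90 126  88  87  89  86  91  94  92  93  94  94  95  89 117 109
306 192 168 165 167 168 165 169 167 165 158 164  89  89  90  92  94 179  91  95  92  93  94  93  91  93  93  91  90  92 117  91
311 187 161 165 162 164 164 164 162 163 164 169  95  92  94  92  92  92  92  92  93  94  92  91  91  92  93  90  92  90 113  92
316 188 163 166 164 163 163 167 163 165 165 164  95  93  91  89  88  91  90  90  92  92  92  91  92  93  93  89  88  87 116  91
321 193 167 166 163 163 165 166 166 165 161 157 128  89  91  91  92  94  91  89  90  90  92  91  92  94  93  91  88 105 119  94
241
```

Run:
```python
from h import *
d=load("w7.npz");g=cv2.cvtColor(d["img"],cv2.COLOR_RGB2GRAY)
print('u298',g[291,296:316],'u330',g[291,330:346]);print('r288',g[288,296:312],g[288,330:346]);print('r270',g[270,296:312],g[270,330:342]);print('v',[g[278:304,u].tolist() for u in (312,320,330)])
print('plate row 261',g[261,270:280],g[261,364:378])
```

```text
u298 [241 247 246 248 241 230 236 134 195 206 213 209 205 210 212 212 208 206
 205 205] u330 [212 215 216 208 205 207 211 207 185 165 128 255 242 242 235 231]
r288 [235 241 251 162 107  92  85 161 203 206 212 214 218 210 207 211] [208 209 210 213 217 212 205 206 190 181 108 127 124 111 236 238]
r270 [124 122 125 128 129  91  72 209 186 130 131 135 137 137 137 138] [134 136 135 135 136 140 129 117 104 133  86  85]
v [[137, 134, 135, 135, 134, 139, 161, 194, 209, 210, 216, 214, 211, 208, 206, 203, 204, 203, 203, 199, 200, 193, 149, 98, 89, 89], [133, 134, 133, 132, 132, 142, 167, 197, 208, 206, 208, 206, 210, 210, 208, 205, 205, 199, 199, 202, 205, 191, 135, 129, 171, 133], [134, 134, 135, 135, 131, 139, 168, 196, 205, 208, 208, 211, 209, 212, 214, 214, 212, 205, 202, 203, 208, 194, 137, 85, 85, 92]]
plate row 261 [189 188 189 169 214 215 213 214 219 217] [205 205 202 201 203 127 131 132 176 180  81  85  91  93]
```

The tab top shows at u = 303–339, v = 284–300, so it is centred on the fingers within about 0.5 mm. I'll descend along the carrier axis and grip.

>>> {"method": "drive_tool", "body": {
  "moves": [
    [[0, 0, 0, -0.015, 0, 0.2, 1], [0, 0, 0, -0.015, 0, 0.4, 1], [0, 0, 0, -0.015, 0, 0.5, 1], [0, 0, 0, -0.015, 0, 0.6, 1], [0, 0, 0, -0.015, 0, 0.6, 1], [0, 0, 0, -0.015, 0, 0.6, 0.5], [0, 0, 0, -0.015, 0, 0.6, 0.35], [0, 0, 0, -0.015, 0, 0.6, 0.25], [0, 0, 0, -0.015, 0, 0.6, 0.25], [0, 0, 0, -0.015, 0, 0.6, 0.25]]
  ],
  "newtons": 30
}}

```text
t: 13.85
tcp_pos: [635.4, -54.9, 173.6]
tool_rot: [0.066, 0.974, 0.014, -0.215]
force: [-0.3, -0.2, -1.2]
finger_gap: 21.3
finger_force: 0.0
```

>>> {"method": "drive_tool", "body": {
  "moves": [
    [[0, 0, 0, 0, 0, 0, 0.2], [0, 0, 0, 0, 0, 0, 0.1], [0, 0, 0, 0, 0, 0, 0], [0, 0, 0, 0, 0, 0, 0], [0, 0, 0, 0, 0, 0, 0]]
  ],
  "newtons": 80
}}

```text
t: 14.48
tcp_pos: [635.5, -54.9, 173.8]
tool_rot: [0.066, 0.974, 0.014, -0.215]
force: [0.8, 0.9, 4.3]
finger_gap: 18.6
finger_force: 78.2
```

>>> {"method": "drive_tool", "body": {
  "moves": [
    [[0, 0, 0, 0, 0, -0.04, 0], [0, 0, 0, 0, 0, -0.12, 0], [0, 0, 0, 0, 0, -0.22, 0], [0, 0, 0, 0, 0, -0.34, 0], [0, 0, 0, 0, 0, -0.46, 0], [0, 0, 0, 0, 0, -0.58, 0], [0, 0, 0, 0, 0, -0.7, 0], [0, 0, 0, 0, 0, -0.75, 0], [0, 0, 0, 0, 0, -0.75, 0], [0, 0, 0, 0, 0, -0.75, 0]]
  ]
}}

```text
t: 15.72
tcp_pos: [672.8, -59.9, 254.9]
tool_rot: [0.066, 0.974, 0.014, -0.216]
force: [0.1, 0.4, -1.5]
finger_gap: 18.9
finger_force: 78.3
```

Run:
```python
from h import *
from station import sensors,optics
x=np.load("car2.npy");C=CR(x[3]);o=x[:3]
s=sensors.sense();print(s["joint_pos"].round(2),s["tcp_pos"],s["finger_gap"],s["finger_force"],s["force"])
# carrier in tool frame at grip
R0=Ro.from_quat([.066,.974,.014,-.215]).as_matrix();T0=np.array([635.5,-54.9,173.8])
tc=R0.T@(o-T0);Rc=R0.T@C;print('grip in car',C.T@(T0-o),Ro.from_matrix(Rc).as_rotvec(degrees=True))
np.savez("grip.npz",tc=tc,Rc=Rc)
v=np.load("view.npy");Cf=Ro.from_euler('z',v[3],degrees=True).as_matrix()
of=np.r_[v[:2],174]-Cf@[-16,0,40];Rt=Cf@Rc.T;Tt=of-Rt@tc
print('target',Tt,rel(Tt,Rt))
```

```text
[-0.28  0.86  0.72  1.07 -0.44  1.81  1.78] [672.84117343 -59.85432394 254.85231851] 18.855277037938535 78.28987956047058 [ 0.12331041  0.44793784 -1.51351988]
grip in car [  3.00684162   0.55562252 154.31843277] [-1.04167447e-02 -1.79891283e+02  1.05128686e-01]
target [550.63245706 184.63625492 288.31843277] [-0.041, -0.135, 0.184, 1.283, 1.881, 0.285]
```

>>> {"method": "drive_tool", "body": {
  "moves": [
    [[0, 0, 0, 0.06, 0.03, -0.1, 0], [0, -0.01, 0.01, 0.14, 0.12, -0.15, 0], [-0.005, -0.025, 0.03, 0.22, 0.24, -0.18, 0], [-0.01, -0.04, 0.05, 0.3, 0.36, -0.2, 0], [-0.015, -0.055, 0.07, 0.38, 0.48, -0.2, 0], [-0.02, -0.07, 0.09, 0.46, 0.6, -0.2, 0], [-0.026, -0.085, 0.11, 0.54, 0.7, -0.2, 0], [-0.03, -0.1, 0.13, 0.6, 0.8, -0.15, 0], [-0.035, -0.115, 0.155, 0.65, 0.87, -0.1, 0], [-0.041, -0.135, 0.184, 0.7, 0.92, 0, 0], [-0.041, -0.135, 0.184, 0.7, 0.92, 0, 0], [-0.041, -0.135, 0.184, 0.7, 0.92, 0, 0]]
  ]
}}

```text
t: 17.23
tcp_pos: [612.6, 60.0, 291.2]
tool_rot: [0.353, 0.936, -0.0, 0.001]
force: [-0.0, 0.8, -3.1]
finger_gap: 18.9
finger_force: 78.6
```

```bash
cat > tgt.py <<'E'
from h import *
from station import sensors
G=np.load("grip.npz");v=np.load("view.npy");Cf=Ro.from_euler('z',v[3],degrees=True).as_matrix()
of=np.r_[v[:2],174]-Cf@[-16,0,40];Rt=Cf@G["Rc"].T;Tt=of-Rt@G["tc"]
E
python3 - <<'E'
from tgt import *
print(rel(Tt,Rt),sensors.sense()["joint_pos"].round(2))
E
```

```text
[0.001, 0.0, 0.0, 1.074, 0.44, 0.022] [-0.84  0.51  0.98  1.59 -0.43  1.28  1.06]
```

>>> {"method": "drive_tool", "body": {
  "moves": [
    [[0, 0, 0, 0.1, 0.1, 0, 0], [0, 0, 0, 0.25, 0.25, 0, 0], [0, 0, 0, 0.4, 0.4, 0, 0], [0, 0, 0, 0.55, 0.44, 0, 0], [0, 0, 0, 0.7, 0.44, 0.01, 0], [0, 0, 0, 0.85, 0.44, 0.02, 0], [0, 0, 0, 0.93, 0.44, 0.02, 0], [0, 0, 0, 0.95, 0.44, 0.02, 0], [0, 0, 0, 0.95, 0.44, 0.02, 0], [0, 0, 0, 0.95, 0.44, 0.02, 0]]
  ]
}}

```text
t: 18.48
tcp_pos: [562.1, 174.3, 287.8]
tool_rot: [0.354, 0.935, -0.001, 0.001]
force: [-0.1, 0.1, -3.0]
finger_gap: 18.7
finger_force: 78.5
```

Run:
```python
from tgt import *
from station import optics
print(rel(Tt,Rt))
s=sensors.sense();R=Ro.from_quat(s["tool_rot"]).as_matrix();C=R@G["Rc"];o=R@G["tc"]+s["tcp_pos"]
W=cv2.imread("pics/w6.png")
for n in ("top","scene","wrist"):
    d=optics.get_image(n);np.savez(f"{n}8.npz",**d);cv2.imwrite(f"pics/{n}8.png",d["img"][:,:,::-1])
    P={k:proj(d,C@l+o).round(1)[0].tolist() for k,l in dict(fl=[-29,30,73],fr=[-29,-30,73],pl=[0,31,146],pr=[0,-31,146],bl=[0,31,0],br=[0,-31,0],pin=[-56,24,64]).items()}
    print(n,P,'lens',proj(d,v[:3]-Cf@[120,0,0]).round(1))
d=load("wrist8.npz");g=cv2.cvtColor(d["img"],cv2.COLOR_RGB2GRAY);u,w=proj(d,C@[-20,0,73]+o)[0].astype(int);print(u,w)
for k in range(-80,60,6): print(w+k,' '.join('%3d'%a for a in g[w+k,u-78:u+79:6]))
```

```text
[0.0, 0.0, -0.0, 0.129, 0.001, -0.005]
top {'fl': [210.4, 223.6], 'fr': [229.0, 239.5], 'pl': [210.3, 207.4], 'pr': [230.9, 224.9], 'bl': [225.1, 220.1], 'br': [243.2, 235.5], 'pin': [205.6, 234.3]} lens [[189.4 272.1]]
scene {'fl': [249.7, 180.3], 'fr': [251.9, 188.7], 'pl': [256.7, 160.4], 'pr': [259.1, 168.8], 'bl': [259.2, 197.3], 'br': [261.6, 206.2], 'pin': [242.4, 184.2]} lens [[216.  197.2]]
wrist {'fl': [367.9, 208.3], 'fr': [269.3, 208.3], 'pl': [386.9, 308.9], 'pr': [249.0, 308.9], 'bl': [357.1, 222.3], 'br': [281.2, 222.3], 'pin': [358.1, 161.4]} lens [[318.2  -8.9]]
318 222
142 171 181 172 180 180 174 181 181 179 100  93 101 100  98  98 100  98 128 126 127 125 120 124 121 127 127 127
148 156  87  93 181 174 179 182 181 179  97 101  99  98  97  98  97 100 101 127 123 124 127 123 121 127 130 126
154  49 100  57 102 183 180 180 180 172  97 101  95  96  98  98  97  98  98 125 124 126 124 124 128 129 124 124
160  67  98  61  55 147 175 178 174 176 179 174 187  96  99  97 101  97  97  95 124 127 125 126 127 125 211 205
166  39  96  94  67 133 179 174 179 179 177 175 176 100  9
[... 1481 characters left out ...]
  91  91 207 207 202 178 197
250 199 201 206 204 200 207 105 106 106 108 117 129 118 118 118 115 121 117 107  84  92  90 206 204 206 209 183
256 201 200 200 198 207 203 106 104 106 111 115 122 117 118 118 116 125 116 104  85  90  90 203 202 210 206 210
262 202 201 202 205 205 112 106 105 105 108 113 126 118 117 119 115 127 117 108  88  89  90 189 209 206 201 204
268 197 202 206 206 205 105 108 104 108 106 105 124 115 113 114 112 113 105 108 107 109 106  99 203 202 202 205
274 198 207 208 204 208 107 106 103 106 104 107 110 117 125 123 113 105 108 110 107 111 109 107 200 204 204 208
280 205 206 205 202  97 107 106 106 108 106 107 106 107 103 109 108 112 108 113 106 108 110 105 144 210 204 202
```

Run:
```python
from tgt import *
s=sensors.sense();R=Ro.from_quat(s["tool_rot"]).as_matrix();C=R@G["Rc"];o=R@G["tc"]+s["tcp_pos"]
a=load("scene0.npz")["img"].astype(int);d=load("scene8.npz");b=d["img"].astype(int)
D=np.abs(a-b).sum(2)
print('br/bl',proj(d,C@[4,-31,0]+o),proj(d,C@[0,-31,0]+o),proj(d,C@[-32,-30,4]+o))
print('cols 236-272')
for r_ in range(180,218,2): print(r_,''.join('#' if x>40 else '.' for x in D[r_,225:285]))
g=b.sum(2)//3
for r_ in range(190,216,2): print(r_,g[r_,236:272:2])
a=load("top0.npz")["img"].astype(int);d=load("top8.npz");b=d["img"].astype(int);D=np.abs(a-b).sum(2)
print('top from 195,195');
for r_ in range(200,250,2): print(r_,''.join('#' if x>40 else '.' for x in D[r_,190:260]))
```

```text
br/bl [[262.70342217 206.07884592]] [[261.55980432 206.2128063 ]] [[252.27298073 206.15350036]]
cols 236-272
180 ........................###########.........................
182 ....................##.####.....#####.......................
184 ...................##########...#...........................
186 ..........................###...............................
188 ..................................##.#......................
190 ............................##.########.....................
192 ............................##.########.....................
194 ............................##..#######.....................
196 ............................##.#######......................
198 ............................############....................
200 .............................###########....................
202 ..............................##########....................
204 ................................########....................
206 ......................................#.....................
208 ............................................................
210 ............
[... 2449 characters left out ...]
#########################
232 #######################################################...............
234 ###################################################.###...............
236 #################################################.....................
238 ##################################################....................
240 ####################################################..................
242 #######################################################...............
244 #########################################################.............
246 ####################################################..................
248 ##################################################....................
```

The scene image puts the carrier's lower edge at (264,206), against a prediction of (262.7,206.1), so height and position are confirmed. Now the final approach.

>>> {"method": "drive_tool", "body": {
  "moves": [
    [[0, 0, 0, 0.05, 0, 0, 0], [0, 0, 0, 0.1, 0, 0, 0], [0, 0, 0, 0.14, 0, 0, 0], [0, 0, 0, 0.14, 0, 0, 0], [0, 0, 0, 0.14, 0, 0, 0], [0, 0, 0, 0.14, 0, 0, 0], [0, 0, 0, 0.14, 0, 0, 0], [0, 0, 0, 0.14, 0, 0, 0]]
  ]
}}

```text
t: 19.62
tcp_pos: [549.2, 185.8, 287.7]
tool_rot: [0.353, 0.935, -0.001, 0.001]
force: [0.1, 0.7, -2.6]
finger_gap: 18.8
finger_force: 78.5
```

Run:
```python
from tgt import *
from station import job
s=sensors.sense();print(rel(Tt,Rt),s["finger_force"],s["force"],abs(s["dq"]).max(),s["t"])
print(job.hand_in())
```

```text
[0.0, 0.0, -0.0, -0.016, 0.0, -0.006] 78.45136642456055 [ 0.13845995  0.69697331 -2.64728526] 0.0012833773664401942 19.625
the job is handed in; nothing more can be done
None
```

The job is handed in at about 19.6 s: I turned the turnbutton down, lifted the carrier out, and the gripper is holding it still and upright in front of the inspection camera, within a few millimetres of the view point by my estimate. The hand-in returned no verdict.

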